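Finger the row of terminals round the feed track to the stop

TASK

Three brass terminals stand spread out in the open feed track of the bench press. With a fingertip, follow the track from its entry end and gently push the row along it and round the bend, until the leading terminal is up against the end stop and the other two stand closed up behind it. Don't pick any up or force them out of the track, leave the spare terminals and everything else on the bench where they are, and take your hand clear at the end.

Things in the scene. Friction and masses are not known exactly. Their poses are not given: they have to be found in the camera images.
- feeder: Hand-fed terminal press, one fixed unit: aluminium base plate 265 x 260 x 12 mm, on it a steel feed track bent like an L, leading to a grey bench press. Origin on the table, z up. In its axes (mm) the track's centre line runs along +x from (-195, 0) to (-75, 0), bends left on a quarter circle of radius 75 about (-75, 75) to (0, 75), then along +y to the end stop at (0, 205).
- track_entry (a point): Centre of the channel floor at the open entry end of the track, feeder axes (-195, 0, 30) mm. The track is an open-topped channel, 26 mm wide between two walls 4 mm thick and 16 mm high; its floor is 30 mm above the table, so the wall tops are at 46 mm. This end is open.
- bend_start (a point): Centre of the channel floor where the entry leg meets the bend, feeder axes (-75, 0, 30) mm.
- bend_end (a point): Centre of the channel floor where the bend meets the exit leg, feeder axes (0, 75, 30) mm.
- end_stop (a point): Point on the channel floor, mid-width, at the face of the end stop, feeder axes (0, 205, 30) mm. The stop is a fixed dark steel block across the track, 14 mm thick, 50 mm wide, its top 60 mm above the table, with a knob on it to 70 mm.
- press: The grey bench press beyond the end stop, fixed on the feeder, with the feeder's origin and axes: 115 mm wide, 310 mm tall, lever to 480 mm. Its base begins at y = 220 mm and its head and ram overhang to y = 255 mm, so the space over the whole track is free.
- parts_tray: Black tray 86 mm square, rim 30 mm above the table, fixed on the base plate in the crook of the track, centred at (-130, 128) mm in the feeder's axes.
- terminal_1: Brass press-in terminal, a round spool 24 mm in diameter and 26 mm high, about 70 g, standing loose in the track; the leading one, nearest the bend; it slides easily in the polished track (friction coefficient 0.15 to 0.22). Origin at the centre of its underside. In the track its top is 56 mm above the table, 10 mm above the wall tops. At the start all three stand in the entry leg, with gaps of 1 to 48 mm.
- terminal_2: Brass press-in terminal, a round spool 24 mm in diameter and 26 mm high, about 70 g, standing loose in the track; second in the row; it slides easily in the polished track (friction coefficient 0.15 to 0.22). Origin at the centre of its underside. In the track its top is 56 mm above the table, 10 mm above the wall tops. At the start all three stand in the entry leg, with gaps of 1 to 48 mm.
- terminal_3: Brass press-in terminal, a round spool 24 mm in diameter and 26 mm high, about 70 g, standing loose in the track; last of the row, nearest the entry end; it slides easily in the polished track (friction coefficient 0.15 to 0.22). Origin at the centre of its underside. In the track its top is 56 mm above the table, 10 mm above the wall tops. At the start all three stand in the entry leg, with gaps of 1 to 48 mm.
- spare_1: Spare terminal, the same as those in the track, standing in the black tray; to be left alone. Origin at the centre of its underside.
- spare_2: Spare terminal, the same as those in the track, standing in the black tray; to be left alone. Origin at the centre of its underside.
- spare_3: Spare terminal, the same as those in the track, standing on the base plate beside the entry leg, about 65 mm from the track's centre line; to be left alone. Origin at the centre of its underside.
- eyelet_board: Black eyelet board 75 x 65 x 4 mm lying on the table to the right; leave alone. Origin under its centre.
- centre_punch: Steel centre punch 122 mm long, 16 mm thick, lying on the table to the right; leave alone. Origin on the table under its middle, x along it.
- screwdriver: Screwdriver lying on the table near the robot on the left; leave alone. Its handle lies to -x of its origin.
- lug_tray: Clear tray 75 x 55 x 22 mm holding ring lugs, on the table to the right; leave alone. Origin under its centre.
- drill_block: White block 60 x 30 x 25 mm with three small drill bits standing to 59 mm, near the robot on the right; leave alone. Origin under its centre.

How it is judged:
By the outcome, as a careful person would: the job done as asked, in the order asked, and still so for the second after the job is handed in, with the robot touching nothing.
It also fails if it takes over 48 s, if anything falls off the work surface, if the arm or the gripper's body presses on something with over 40 N, if the wrist force passes 120 N, or if a joint passes its speed limit or range.

ROBOT

A 6-joint arm with a two-finger parallel gripper is mounted at the origin on the work surface. World frame = base frame: x ahead of the robot, y to its left, z up, the work surface at z = 0. Lengths are in mm, angles in rad, forces in N, time in s.
With the tool pointing down it reaches from about 325 to 875 mm from the base axis. Payload 4.4 kg.
Tool frame: the origin (TCP) lies on the centre line of the jaws, within the pads' length; the fingertips stand ahead of it and the grasp point (between the pads) lies 6 mm ahead of it (ctrl.tcp_to_tips is the z of the fingertips in the tool frame, in mm); z points along the fingers, y is the direction in which the jaws open and shut (so a half turn about z gives the same grasp; the last joint's range is limited). The gripper opens to 85 mm and grips with 20 to 120 N. Pads are 22 mm wide; open, the fingers measure 114 mm over their backs; the gripper's body (76 mm by 85 mm) begins 54 mm behind the grasp point. The pads swing forward as they close: fully open they stand 13 mm farther back than shut.
Start: joints at [-1.288, 0.207, 1.542, -0, 1.393, -0.15], TCP at [241.674, -521.748, 256.282] pointing down, gripper open.
Joint ranges: [-2.73, 2.73], [-0.86, 2.22], [0.23, 2.46], [-1.11, 4.25], [0.08, 2.63], [-2.82, 2.82]. Speed limits (rad/s): [2.79, 2.79, 3.14, 3.14, 3.14, 3.14].

INTERFACE

Orientations are given as a 3x3 rotation matrix whose columns are the frame's x, y, z axes.
In Python, from plant import ctrl, sensors, optics gives the robot as it stands. Calls block until the motion is done:
- ctrl.move_ptp(position, orientation): joint-space move of the TCP to a pose.
- ctrl.move_l(position, rot=None, vel=150, threshold=None): straight line of the TCP; rot=None keeps the orientation; vel is the mean speed in mm/s. With threshold (N) it stops when the force on the tool has changed by that much, and returns True; else False.
- ctrl.set_joints(angles): joint-space move.
- ctrl.gripper_to(opening, force=None): finger opening in mm; force is the grip in N (None keeps the last); returns when the fingers have stopped.
- ctrl.hold(seconds).
- ctrl.solve_ik(position, orientation): joint angles nearest the present ones, or None.
- sensors.read_state(): the state.
- optics.grab_frame(name): name is "scene" or "side" or "wrist"; returns (picture, depth): 384x512x3 uint8, red, green, blue; 384x512 float32, mm along the optical axis (not along the pixel's ray), 0 where there is no reading.
- optics.camera_params(name): a dict with "mtx" (3x3 intrinsics, pixels), "R" (3x3) and "t" (3): a world point X has camera coordinates R X + t; the wrist camera has in their place "T_tool_cam" (4x4, takes a point from camera to tool coordinates, whose origin is the TCP and whose axes are the flange's). Camera axes: x right, y down, z forward; pixel columns grow to the right and rows downward; lengths in mm; the calibration is good to about 2 mm. A picture is of the moment at which its call begins: read the wrist's pose just before it. camera_params takes no time and is no camera call.
A pose or a line that the arm cannot do raises ctrl.MotionError and nothing moves.
- ctrl.finish_job(): hands the job in, once; it reports no verdict.
The state is a dict: "t": time; "q": joint angles; "qvel": joint speeds; "tau": joint torques, N m; "eef_pos": TCP position; "eef_rot": TCP orientation; "force": force on the tool from outside, world axes, zero at the start; "wrist_torque": the same for the moment, N m; "grip_width": finger opening in mm.
Only numpy, scipy, OpenCV 4.12 (cv2) and the standard library are available. Lean on these libraries where they do the work, as an engineer would, in place of code of your own. Each camera call takes 0.05 s, during which the arm holds its last target.

## Working session

There is one attempt and no reset: what is moved stays moved. The work goes in short steps, each a Python script; the robot and the scene stay as the last script left them, time stands still between calls to the robot, and variables do not carry over. Pictures are saved under pics/ and viewed, and the job is handed in when it is done.

```bash
ls; mkdir -p pics
python3 - <<'E'
from plant import ctrl,sensors,optics
import cv2,numpy as np
print(sensors.read_state()['t'],ctrl.tcp_to_tips)
for n in("scene","side"):
    p,d=optics.grab_frame(n); cv2.imwrite(f"pics/{n}0.png",cv2.cvtColor(p,cv2.COLOR_RGB2BGR)); np.savez(f"{n}0.npz",p=p,d=d)
    c=optics.camera_params(n); print(n,c, (-np.array(c['R']).T@c['t']).round())
print(sensors.read_state()['t'])
E
```

```text
pics
0.0 25.0
scene {'mtx': array([[453.30230038,   0.        , 253.81049595],
       [  0.        , 453.30230038, 196.27284232],
       [  0.        ,   0.        ,   1.        ]]), 'R': array([[ 0.44919536,  0.89342322,  0.00429774],
       [ 0.74514811, -0.37198293, -0.55351874],
       [-0.49292781,  0.2518405 , -0.83282563]]), 't': array([-150.66933103, -346.77082727, 1479.86887433])} [1056. -367. 1041.]
side {'mtx': array([[351.85364374,   0.        , 259.48172113],
       [  0.        , 351.85364374, 191.71837229],
       [  0.        ,   0.        ,   1.        ]]), 'R': array([[-0.98890061, -0.14855266, -0.00277288],
       [-0.09994051,  0.67887231, -0.72742304],
       [ 0.10994306, -0.71907197, -0.68618367]]), 't': array([457.76066267, 118.77099101, 786.62429596])} [378. 553. 627.]
0.1
```

View pics/scene0.png

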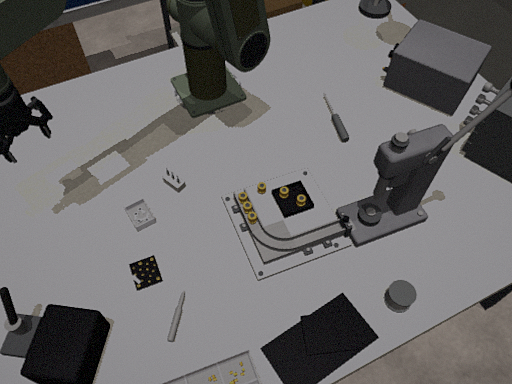

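View pics/side0.png

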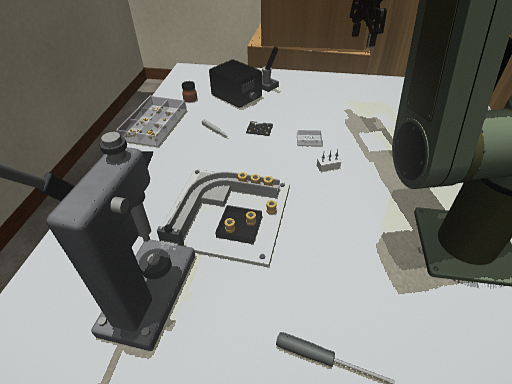

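The scene view shows the row in the entry leg at about (243,197), (247,207) and (252,217). The entry end is near (238,192), spare_3 is at (262,187), the tray spares are at (284,191) and (301,200), and the stop is near (345,225). I'll get rough positions from this view, then look from above with the wrist camera.

```bash
cat > h.py <<'E'
import cv2,numpy as np
from plant import ctrl,sensors,optics
def ray(c,uv,z):
    K=np.array(c['mtx']);R=np.array(c['R']);t=np.array(c['t'])
    uv=np.atleast_2d(uv).astype(float)
    d=(R.T@np.linalg.inv(K)@np.c_[uv,np.ones(len(uv))].T).T; o=-R.T@t
    return o+d*((z-o[2])/d[:,2])[:,None]
def cloud(c,d):
    v,u=np.mgrid[:d.shape[0],:d.shape[1]];K=np.array(c['mtx'])
    P=np.stack([(u-K[0,2])/K[0,0]*d,(v-K[1,2])/K[1,1]*d,d],-1)
    return (P-np.array(c['t']))@np.array(c['R'])
def brass(p,lo=15):
    h=cv2.cvtColor(p,cv2.COLOR_RGB2HSV)
    return cv2.inRange(h,(15,110,90),(32,255,255))
def wristparams(s):
    c=optics.camera_params("wrist");T=np.array(c['T_tool_cam'])
    W=np.eye(4);W[:3,:3]=s['eef_rot'];W[:3,3]=s['eef_pos']
    M=np.linalg.inv(W@T); return dict(mtx=c['mtx'],R=M[:3,:3],t=M[:3,3])
E
python3 - <<'E'
from h import *
np.set_printoptions(precision=1,suppress=True)
print(np.array(optics.camera_params("wrist")['T_tool_cam']),optics.camera_params("wrist")['mtx'])
for n in("scene","side"):
    z=np.load(n+"0.npz");p,d=z['p'],z['d'];c=optics.camera_params(n);P=cloud(c,d)
    k,l,st,ce=cv2.connectedComponentsWithStats(brass(p))
    for i in range(1,k):
        if st[i,4]>12:
            m=l==i; print(n,ce[i],st[i,4],'z%.0f-%.0f'%(P[m][:,2].min(),P[m][:,2].max()),ray(c,ce[i],46)[0])
E
```

```text
[[   0.    -1.    -0.3   78. ]
 [   1.     0.     0.    -0.3]
 [  -0.    -0.3    1.  -117.4]
 [   0.     0.     0.     1. ]] [[332.5   0.  250.6]
 [  0.  332.5 189.8]
 [  0.    0.    1. ]]
scene [261.3 185.7] 35 z29-42 [445.2 -32.9  46. ]
scene [283.9 190. ] 41 z15-45 [484.3  14.6  46. ]
scene [242.6 195.5] 37 z49-61 [451.  -91.6  46. ]
scene [282.6 195.9] 13 z14-1041 [499.5   2.4  46. ]
scene [300.9 197.9] 41 z13-44 [526.4  42.5  46. ]
scene [246.2 204.3] 50 z27-60 [480.  -95.1  46. ]
scene [300.  204.1] 13 z19-27 [542.2  30.7  46. ]
scene [251.3 214.9] 55 z35-62 [515.1 -97.6  46. ]
scene [213.8 377.4] 16 z2-1041 [ 833.9 -344.2   46. ]
scene [233.2 381.2] 22 z2-19 [ 858.8 -311.2   46. ]
side [257.3  39.5] 184 z-88-627 [  627.1 -1030.3    46. ]
side [409.5  40.3] 52 z-116-627 [  -39.4 -1115.6    46. ]
side [401.   50.8] 16 z-130--68 [  14.2 -990.4   46. ]
side [332.7  50.2] 360 z-121--78 [ 295.9 -955.7   46. ]
side [150.2 131.8] 17 z7-21 [ 827.8 -263.8   46. ]
side [241.7 176.1] 34 z38-59 [ 524.2 -106.6   46. ]
side [254.9 177.7] 33 z53-59 [ 490.3 -105.5   46. ]
side [267.7 179.8] 32 z54-58 [ 457.5 -102.1   46. ]
side [271.  203.9] 39 z35-40 [438.6 -19.5  46. ]
side [250.2 216.9] 67 z19-44 [479.6  27.8  46. ]
side [229.2 224.3] 75 z14-44 [521.4  56.4  46. ]
```

Run:
```python
from h import *
np.set_printoptions(precision=2,suppress=True)
R=np.array([[1,0,0],[0,-1,0],[0,0,-1.]])
print(ctrl.solve_ik([485,-30,330],R))
ctrl.gripper_to(0,force=30)
ctrl.move_ptp([485,-30,330],R)
s=sensors.read_state();p,d=optics.grab_frame("wrist")
print(s['t'],s['grip_width'],s['eef_pos'],s['q'])
cv2.imwrite("pics/w0.png",cv2.cvtColor(p,cv2.COLOR_RGB2BGR))
c=wristparams(s); np.savez("w0.npz",p=p,d=d,R=c['R'],t=c['t'],mtx=c['mtx'])
P=cloud(c,d); print(P[::60,::80,2].round())
```

```text
[-0.24 -0.04  1.65 -0.    1.53  1.33]
2.8583 -0.15005666446184981 [485.04 -30.67 329.89] [-0.24 -0.04  1.65 -0.    1.53  1.33]
[[ 42.  50.  30.  47.  12.  -0.   2.]
 [ -1.  -2.  12.  12.  39.  -0.   0.]
 [ -2.  -1.  13.  11.  55.  -1.   0.]
 [ -1.   0.  12.  13.  12.  -0.   1.]
 [ -1.  -2.  -0. 312.  -0.  -0.   3.]
 [ -0.  -2. 357. 357. 358.   0.   1.]
 [ -0. 381. 361. 379. 386. 380.   2.]]
```

View pics/w0.png

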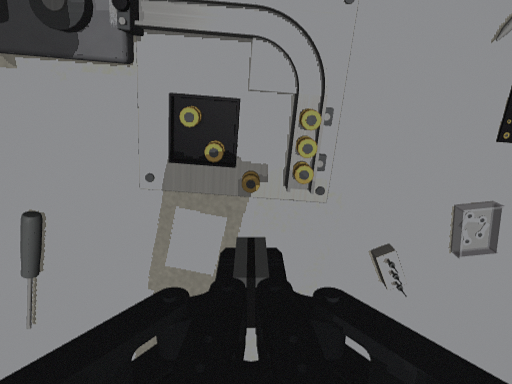

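The wrist view shows the whole track. The terminals are at (311,119), (307,148) and (303,174), spare_3 is at (250,183), the entry end is near (303,193), and the stop is at (120,10). Next I'll fit both legs from the wall-top points, at z of about 46.

```bash
cat > fit.py <<'E'
from h import *
np.set_printoptions(precision=2,suppress=True)
z=np.load("w0.npz");p,d=z['p'],z['d'];c=dict(R=z['R'],t=z['t'],mtx=z['mtx'])
P=cloud(c,d);br=cv2.dilate(brass(p),np.ones((7,7)))>0
v,u=np.mgrid[:384,:512]
print('plate z',np.median(P[60:90,200:240,2]),'table',np.median(P[100:150,400:440,2]))
m=(P[...,2]>40)&(P[...,2]<52)&(~br)&(v<200)&(d>0)
im=p[:,:,::-1].copy(); im[m]=(0,0,255); cv2.imwrite("pics/m0.png",im[:210,100:400].repeat(2,0).repeat(2,1))
def ctr(Q,lab):
    # Q xy of both walls' tops: common direction by SVD after splitting either side
    mu=Q.mean(0); 
    dirn=np.linalg.svd(Q-mu)[2][0]
    for _ in range(5):
        n=np.array([-dirn[1],dirn[0]]);s=(Q-mu)@n; t=(Q-mu)@dirn
        mid=(np.percentile(s,3)+np.percentile(s,97))/2
        k=s>mid; A=np.c_[t,k,~k]; x=np.linalg.lstsq(A,s,rcond=None)[0]
        r=s-A@x; dirn=dirn+n*x[0]; dirn/=np.linalg.norm(dirn)
    print(lab,len(Q),'dir',dirn,'sep',x[1]-x[2],'rms',r.std(),k.sum(),(~k).sum())
    n=np.array([-dirn[1],dirn[0]]);return mu+n*(x[1]+x[2])/2,dirn
e=m&(u>280)&(u<335)&(v>105)&(v<192)
x=m&(u>150)&(u<240)&(v<45)
a,da=ctr(P[e][:,:2],'entry'); b,db=ctr(P[x][:,:2],'exit')
if da[0]<0:da=-da
if db[1]<0:db=-db
print('dot',da@db)
ya=np.arctan2(da[1],da[0]);yb=np.arctan2(db[1],db[0])-np.pi/2
s=np.linalg.solve(np.c_[da,-db],b-a);O=a+da*s[0]
print('yaws',ya,yb,'O',O)
yaw=(ya+yb)/2
Rf=np.array([[np.cos(yaw),-np.sin(yaw)],[np.sin(yaw),np.cos(yaw)]])
ed=P[e][:,:2]; print('entry end feeder x',((ed-O)@Rf)[:,0].min())
K,l,st,ce=cv2.connectedComponentsWithStats(brass(p))
for i in range(1,K):
    if st[i,4]>60 and ce[i,1]<200:
        (cx,cy),r=cv2.minEnclosingCircle(np.argwhere(l==i)[:,::-1].astype(np.float32))
        zz=np.percentile(P[l==i][:,2],80);w=ray(c,[cx,cy],zz)[0]; print((cx,cy),r,'z',zz,w,'feeder',(w[:2]-O)@Rf)
E
python3 fit.py
```

```text
plate z 11.623946146178842 table 0.35986419311158147
entry 411 dir [-1.    0.08] sep 30.518013746751265 rms 1.2879261506267117 148 263
exit 507 dir [-0.08 -1.  ] sep 28.680476446664997 rms 1.2085978967517617 85 422
dot 0.0007681490237213749
yaws -0.07844807251320964 -0.07921622161247233 O [ 625.03 -108.94]
entry end feeder x -194.01097897962165
(189.85714721679688, 115.85713958740234) 10.858187675476074 z 40.98858681240294 [526.08  41.24  40.99] feeder [-110.47  141.92]
(310.62335205078125, 119.47357177734375) 10.03552532196045 z 56.531072408481386 [ 523.32 -100.84   56.53] feeder [-102.03    0.06]
(306.8571472167969, 147.38095092773438) 9.893527030944824 z 56.368324450736814 [490.75 -98.19  56.37] feeder [-134.71    0.14]
(214.0, 150.5) 10.404426574707031 z 41.13552345594897 [484.13  13.75  41.14] feeder [-150.12  111.2 ]
(303.6875, 172.9375) 10.203117370605469 z 56.50915161712468 [459.46 -95.92  56.51] feeder [-166.08   -0.06]
```

```bash
sleep 4; ls pics
```

```text
m0.png
scene0.png
side0.png
w0.png
```

View pics/m0.png

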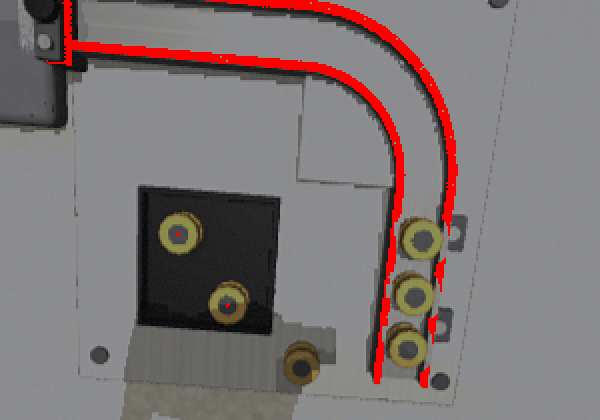

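The fit agrees with the drawing: the legs are square, the entry end comes out at -194 and the terminals sit at y≈0. One exit wall is clipped by the image edge, though. A second look with the wrist turned half round will cancel any camera-mount bias.

Run:
```python
from h import *
np.set_printoptions(precision=2,suppress=True)
R=np.array([[-1,0,0],[0,1,0],[0,0,-1.]])
ctrl.move_ptp([575,-30,345],R)
s=sensors.read_state();p,d=optics.grab_frame("wrist")
print(s['t'],s['eef_pos'],s['q'])
cv2.imwrite("pics/w1.png",cv2.cvtColor(p,cv2.COLOR_RGB2BGR))
c=wristparams(s); np.savez("w1.npz",p=p,d=d,R=c['R'],t=c['t'],mtx=c['mtx'])
```

```text
5.525 [574.96 -30.04 344.97] [-0.2   0.15  1.42  0.    1.57 -1.77]
```

View pics/w1.png

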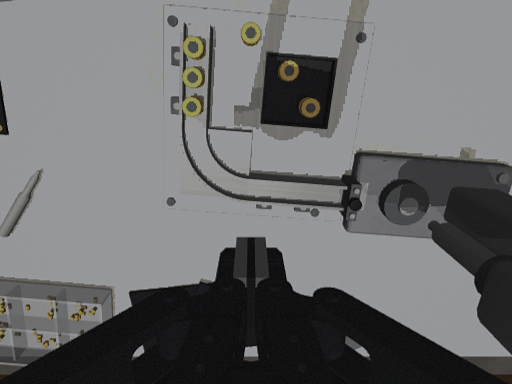

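The turned view has the entry leg at u 182–212, v 25–115, the exit leg at v 178–207, u 240–345, and the terminals at (192,106), (192,77) and (193,47). Both walls of each leg are fully in view.

```bash
sed -e 's/w0.npz/w1.npz/' -e 's/m0.png/m1.png/' -e 's/^e=.*/e=m\&(u>172)\&(u<220)\&(v>24)\&(v<115)/' -e 's/^x=.*/x=m\&(u>255)\&(u<330)\&(v>165)\&(v<220)/' -e 's/v<200)&(d/v<220)\&(d/' -e 's/P\[60:90,200:240,2\]/P[135:160,300:330,2]/' -e 's/\[:210,100:400\]/[:230,100:400]/' fit.py > fit1.py; python3 fit1.py
```

```text
plate z 11.379200904814791 table -0.9473775302772705
entry 517 dir [ 1.   -0.08] sep 30.482476560457815 rms 1.2927340548866002 339 178
exit 601 dir [0.08 1.  ] sep 29.90588341335867 rms 1.3699220069603297 297 304
dot -0.001841568136313601
yaws -0.08241332991231695 -0.0805717607350942 O [ 624.31 -109.89]
entry end feeder x -193.67306497764892
(250.9339599609375, 33.6698112487793) 11.10169792175293 z 38.12284825795586 [441.26 -30.39  38.12] feeder [-188.91   64.33]
(193.14382934570312, 47.4315071105957) 11.63089656829834 z 56.455423476926185 [457.87 -95.54  56.46] feeder [-167.06    0.75]
(288.5, 70.0) 10.111974716186523 z 41.15680715564412 [481.21  14.44  41.16] feeder [-152.74  112.27]
(191.7290802001953, 77.2489013671875) 10.645506858825684 z 56.35706498923345 [489.73 -98.85  56.36] feeder [-135.03    0.05]
(191.46153259277344, 106.38461303710938) 10.029647827148438 z 56.419079522927596 [ 522.5  -100.9    56.42] feeder [-102.2     0.67]
(310.0555419921875, 107.05555725097656) 9.452052116394043 z 40.950231009863145 [524.18  42.51  40.95] feeder [-112.21  143.74]
```

```bash
sleep 4
```

```text
(no output)
```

View pics/m1.png

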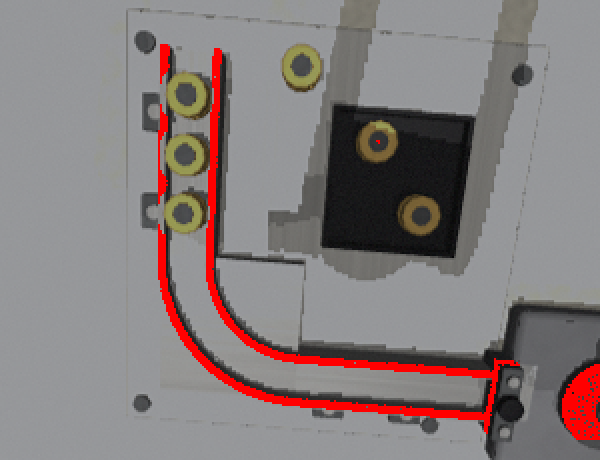

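The two views agree to about 1 mm, so I'll use the averages: O=(625.0, -109.4) and yaw -0.080. Now I'll check the shape of the closed fingertips from the same pictures' depth.

Run:
```python
from h import *
np.set_printoptions(precision=1,suppress=True)
z=np.load("w1.npz");p,d=z['p'],z['d']
T=np.array(optics.camera_params("wrist")['T_tool_cam'])
c=dict(mtx=z['mtx'],R=np.eye(3),t=np.zeros(3))
Q=cloud(c,d)@T[:3,:3].T+T[:3,3]
m=(d<260)&(d>0)
q=Q[m]
for a in range(30,-45,-4):
    k=(q[:,2]>a-4)&(q[:,2]<=a)&(abs(q[:,1])<60)&(q[:,0]<40)
    if k.sum(): print(a,k.sum(),'y',np.percentile(q[k][:,1],[1,99]),'x',np.percentile(q[k][:,0],[1,99]))
cv2.imwrite("pics/tip.png",cv2.resize(np.clip(p[220:384,150:360,::-1].astype(int)*3,0,255).astype(np.uint8),None,fx=3,fy=3))
```

```text
22 112 y [-11.5  10.1] x [ 6.8 11.6]
18 240 y [-12.7  13. ] x [ 6.5 11.7]
14 265 y [-13.1  13.2] x [ 6.6 11.5]
10 288 y [-13.4  13.5] x [ 6.4 11.6]
6 312 y [-13.1  13.4] x [ 6.2 11.7]
2 346 y [-13.3  13.3] x [ 6.5 11.7]
-2 363 y [-13.2  13.5] x [ 6.4 11.7]
-6 221 y [-13.1  13.2] x [ 6.8 11.7]
-10 649 y [-8.   8.3] x [-10.7  12. ]
-14 392 y [-19.6  20.6] x [-0.4 13.5]
-18 1091 y [-28.8  29.2] x [-9.9 14. ]
-22 1634 y [-32.7  33. ] x [-8.9 13.9]
-26 2417 y [-35.5  35.9] x [-8.6 13.8]
-30 4188 y [-37.5  38.2] x [-8.3 12.8]
-34 2200 y [-41.3  42.1] x [-8.6 12.9]
-38 2420 y [-44.4  45.2] x [-8.2 17.3]
-42 3334 y [-47.7  48. ] x [-1.8 17.7]
```

```bash
sleep 3
```

```text
(no output)
```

View pics/tip.png

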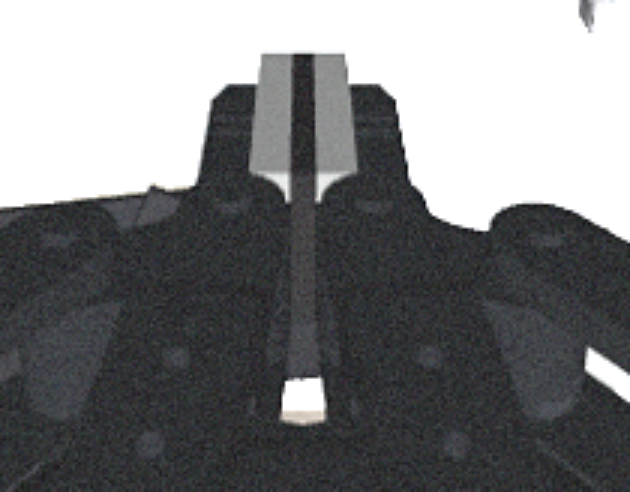

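The tips measure about ±8 × ±11 mm at the pads, with narrower backs to ±13 mm, so shut fingers turned along the tangent fit the 26 mm channel, bend included. I'll plan the whole path, check IK, then go to the entry.

```bash
cat >> h.py <<'E'
O=np.array([625.0,-109.4]);YAW=-0.080
RF=np.array([[np.cos(YAW),-np.sin(YAW)],[np.sin(YAW),np.cos(YAW)]])
LB=75*np.pi/2; ST=120+LB+130
def path(s):
    if s<=120: f=np.array([-195+s,0]);a=0
    elif s<=120+LB:
        a=(s-120)/75; f=np.array([-75+75*np.sin(a),75-75*np.cos(a)])
    else: f=np.array([0,75+s-120-LB]);a=np.pi/2
    return f,a
SGN=1
def pose(s,z,look=3):
    f,_=path(s);a=path(s+look)[1]+YAW
    y=SGN*np.array([np.cos(a),np.sin(a),0]);zz=np.array([0,0,-1.])
    w=O+RF@f
    return np.array([w[0],w[1],z]),np.c_[np.cross(y,zz),y,zz]
ZP=58
E
python3 - <<'E'
import h;from h import *
np.set_printoptions(precision=2,suppress=True)
for sg in (1,-1):
    h.SGN=sg
    for s in (-22,60,120,160,200,240,294): 
        try: print(sg,s,pose(s,ZP)[0],ctrl.solve_ik(*pose(s,ZP)))
        except Exception as e: print(e)
E
```

```text
1 -22 [408.69 -92.06  58.  ] [-0.43  0.17  2.07 -0.    0.91 -0.35]
1 60 [490.43 -98.61  58.  ] [-0.37  0.31  1.88 -0.    0.95 -0.29]
1 120 [ 550.24 -103.41   58.  ] [-0.34  0.42  1.73 -0.    1.   -0.3 ]
1 160 [589.08 -96.07  58.  ] [-0.31  0.48  1.63 -0.    1.03 -0.8 ]
1 200 [618.8  -70.01  58.  ] [-0.25  0.52  1.56 -0.    1.06 -1.28]
1 240 [631.17 -32.46  58.  ] [-0.19  0.54  1.53 -0.    1.07 -1.68]
1 294 [635.48  21.37  58.  ] [-0.1   0.55  1.52 -0.    1.07 -1.59]
-1 -22 [408.69 -92.06  58.  ] [-0.43  0.17  2.07 -0.    0.91  2.79]
-1 60 [490.43 -98.61  58.  ] None
-1 120 [ 550.24 -103.41   58.  ] None
-1 160 [589.08 -96.07  58.  ] [-0.31  0.48  1.63 -0.    1.03  2.34]
-1 200 [618.8  -70.01  58.  ] [-0.25  0.52  1.56 -0.    1.06  1.86]
-1 240 [631.17 -32.46  58.  ] [-0.19  0.54  1.53 -0.    1.07  1.46]
-1 294 [635.48  21.37  58.  ] [-0.1   0.55  1.52 -0.    1.07  1.55]
```

Run:
```python
from h import *
np.set_printoptions(precision=2,suppress=True)
p,R=pose(-22,160); ctrl.move_ptp(p,R)
p,R=pose(-22,ZP); print(ctrl.move_l(p,vel=120,threshold=10))
s=sensors.read_state();print(s['t'],s['force'],s['eef_pos']-p)
for a in (0,14): 
    q,R=pose(a,ZP); print(a,ctrl.move_l(q,R,vel=40,threshold=8)); s=sensors.read_state();print(s['t'],s['force'],s['eef_pos']-q)
for n in("scene","side"):
    g,d=optics.grab_frame(n)
    cr=g[150:260,200:380] if n=="scene" else g[130:280,130:330]
    cv2.imwrite(f"pics/{n}1.png",cv2.resize(cr[:,:,::-1],None,fx=4,fy=4,interpolation=2))
```

```text
False
7.8583 [-0.16  0.2   0.36] [ 0.75 -0.3   0.58]
0 False
8.5583 [-0.12  0.49 -0.07] [-0.13  0.12 -0.16]
14 False
9.0583 [-0.45  0.04  0.01] [ 0.27 -0.04  0.01]
```

```bash
sleep 5
```

```text
(no output)
```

View pics/scene1.png

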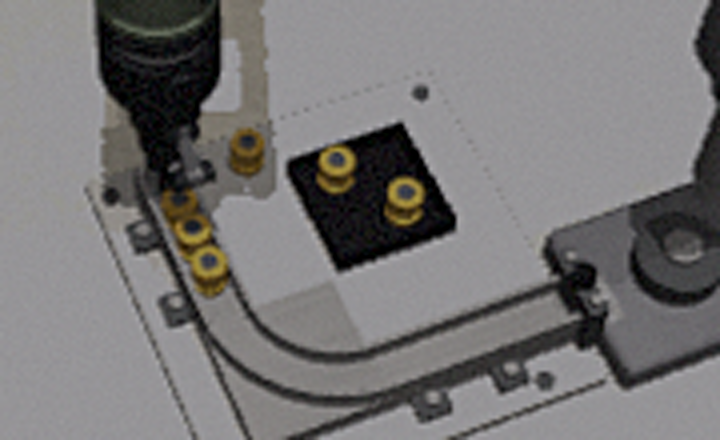

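View pics/side1.png

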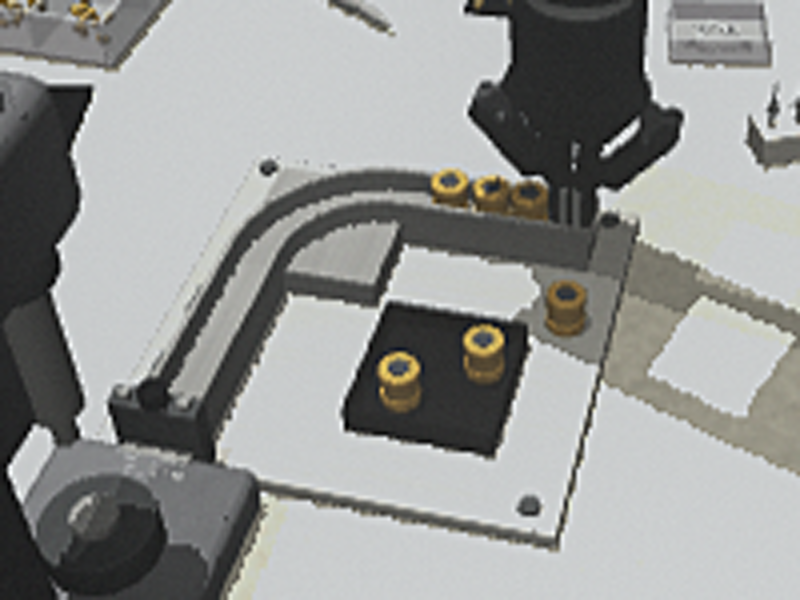

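The finger is inside the channel behind terminal 3 (side crop near (565,205)) with almost no force, and the row is closing up at crop (450–525,190). I'll carry on to halfway round the bend.

```bash
cat > push.py <<'E'
import sys
from h import *
np.set_printoptions(precision=2,suppress=True)
S=[float(x) for x in sys.argv[3:]];v=float(sys.argv[1]);th=float(sys.argv[2])
for a in S:
    q,R=pose(a,ZP); h=ctrl.move_l(q,R,vel=v,threshold=th); s=sensors.read_state();print(a,h,s['t'],s['force'],s['eef_pos']-q)
    if h: break
for n in("scene","side"):
    g,d=optics.grab_frame(n)
    cr=g[150:260,200:380] if n=="scene" else g[130:280,130:330]
    cv2.imwrite(f"pics/{n}_{int(S[-1])}.png",cv2.resize(cr[:,:,::-1],None,fx=4,fy=4,interpolation=2))
E
python3 push.py 45 8 60 100 112 120 130 140 150 160 170 180
```

```text
60.0 False 10.3333 [0.31 0.12 0.23] [-0.15  0.04 -0.02]
100.0 False 11.375 [-0.26  0.89  0.64] [-0.09  0.07 -0.02]
112.0 False 11.7917 [-1.06 -0.2   0.15] [ 0.58 -0.14  0.14]
120.0 False 12.1167 [-0.27  0.07  0.48] [ 0.24 -0.05  0.05]
130.0 False 12.4917 [ 0.07  0.81 -0.09] [-0.11 -0.   -0.01]
140.0 False 12.8667 [-0.41 -0.69  0.23] [-0.24  0.05 -0.05]
150.0 False 13.2417 [ 0.27  0.98 -0.05] [-0.22 -0.01 -0.02]
160.0 False 13.6167 [0.48 0.   0.38] [-0.25  0.   -0.04]
170.0 False 13.9917 [-0.12 -0.67  0.04] [-0.24 -0.06 -0.07]
180.0 False 14.3667 [-0.7  -0.19  0.63] [-0.25 -0.06 -0.07]
```

```bash
sleep 10
```

```text
(no output)
```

View pics/side_180.png

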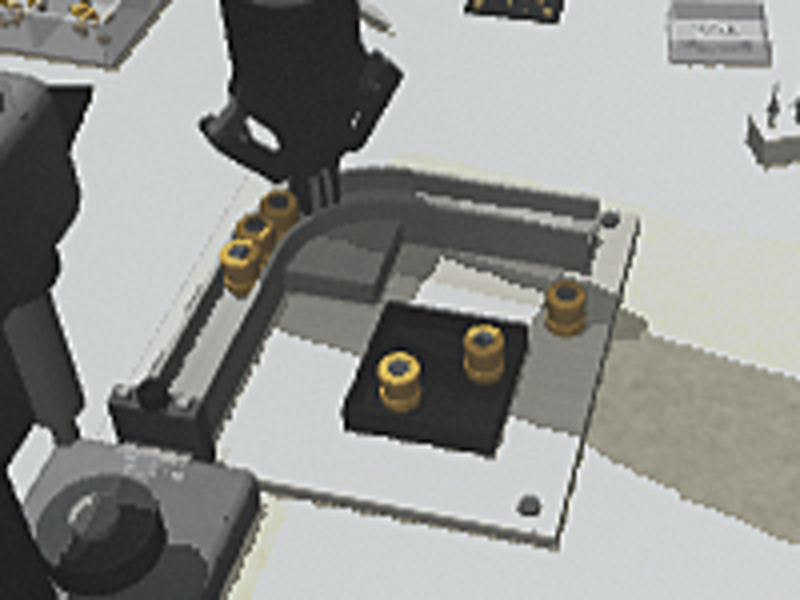

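View pics/scene_180.png

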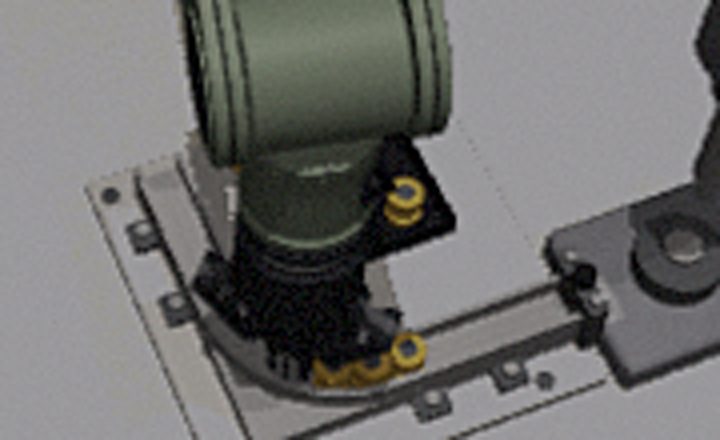

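The three terminals are upright and closed up coming out of the bend (side crop (240,255), (255,230), (278,208)), with forces under 1 N. I'll continue along the exit leg and finish slowly with a low force threshold.

```bash
python3 push.py 45 8 190 200 210 220 230 240 270 282 && python3 push.py 12 4 305
```

```text
190.0 False 14.8417 [-0.43  0.19  0.02] [-0.15 -0.1  -0.03]
200.0 False 15.2167 [-0.26 -0.13 -0.64] [-0.15 -0.13 -0.03]
210.0 False 15.5917 [-0.49  0.74  0.35] [-0.15 -0.14 -0.03]
220.0 False 15.9667 [-0.27 -0.74 -0.3 ] [-0.12 -0.18 -0.01]
230.0 False 16.3417 [ 0.37 -1.07  0.25] [-0.13 -0.2  -0.06]
240.0 False 16.7167 [-0.16  0.55  0.69] [-0.09  0.01 -0.06]
270.0 False 17.5333 [-0.02 -0.58  0.65] [-0.09  0.2  -0.09]
282.0 False 17.95 [ 0.4  -0.42  0.37] [-0.04  0.4  -0.05]
305.0 True 18.5917 [-0.2  -0.99  0.49] [ -1.98 -22.27  -0.38]
```

```bash
sleep 9
```

```text
(no output)
```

View pics/side_305.png

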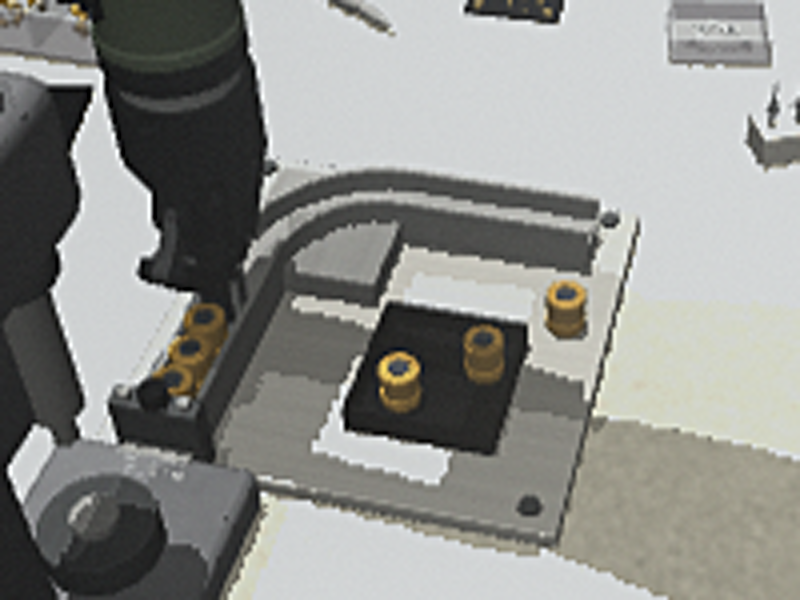

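It stopped at s≈282.7. With the row up against the stop, the tool should be at 367.8−72−13.3 = 282.5, so that matches. One more gentle push will confirm it, then I'll back off and lift for a look from above.

Run:
```python
from h import *
np.set_printoptions(precision=2,suppress=True)
q,R=pose(288,ZP); print(ctrl.move_l(q,R,vel=8,threshold=5)); s=sensors.read_state();print(s['t'],s['force'],s['eef_pos']-q)
q,R=pose(262,ZP); ctrl.move_l(q,R,vel=40)
q,R=pose(262,200); ctrl.move_l(q,R,vel=150)
# look from above, camera toward the base side
f,_=path(262); R=np.array([[-1,0,0],[0,1,0],[0,0,-1.]])
ctrl.move_ptp([700,10,260],R)
s=sensors.read_state();p,d=optics.grab_frame("wrist");print(s['t'],s['q'],s['force'])
cv2.imwrite("pics/w2.png",cv2.cvtColor(p,cv2.COLOR_RGB2BGR))
c=wristparams(s);np.savez("w2.npz",p=p,d=d,R=c['R'],t=c['t'],mtx=c['mtx'])
P=cloud(c,d)
K,l,st,ce=cv2.connectedComponentsWithStats(brass(p))
for i in range(1,K):
    if st[i,4]>60:
        (cx,cy),r=cv2.minEnclosingCircle(np.argwhere(l==i)[:,::-1].astype(np.float32))
        zz=np.percentile(P[l==i][:,2],80);w=ray(c,[cx,cy],zz)[0]; print((cx,cy),r,'z',zz,'feeder',(w[:2]-O)@RF)
```

```text
True
19.0583 [-0.8  -1.88  0.65] [-1.34 -5.26 -1.28]
21.2833 [-0.11  0.47  1.19 -0.    1.48 -1.68] [-0.48 -0.1  -0.18]
(277.7743225097656, 100.89823150634766) 12.832197189331055 z 56.13720311159445 feeder [  0.32 144.92]
(305.0, 101.0) 14.764923095703125 z 56.03099011628585 feeder [ -1.64 170.22]
(328.7930908203125, 104.9137954711914) 13.002025604248047 z 55.92143560023538 feeder [  0.07 192.86]
```

```bash
sleep 7
```

```text
(no output)
```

View pics/w2.png

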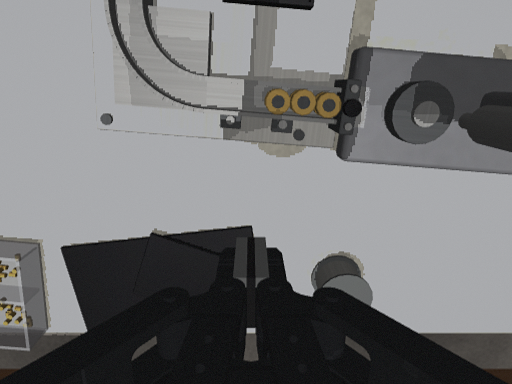

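The row centres are at y≈144.9, 170.2 and 192.9, against an ideal 145, 169 and 193. All three are upright with tops at 56 mm. I'll move the hand clear and do a last comparison of the scene.

Run:
```python
from h import *
ctrl.move_ptp([420,-330,330],np.array([[-1,0,0],[0,1,0],[0,0,-1.]]))
for n in("scene","side"):
    g,d=optics.grab_frame(n); c=optics.camera_params(n); z0=np.load(n+"0.npz")['p']
    for nm,p in(("before",z0),("after",g)):
        K,l,st,ce=cv2.connectedComponentsWithStats(brass(p)); print(n,nm,[tuple(ce[i].round(1)) for i in range(1,K) if st[i,4]>12 and ce[i][1]>150])
    cr=g[130:280,130:330] if n=="side" else g[130:280,200:400]
    cv2.imwrite(f"pics/{n}_end.png",cv2.resize(cr[:,:,::-1],None,fx=4,fy=4,interpolation=2))
print(sensors.read_state()['t'],sensors.read_state()['force'])
```

```text
scene before [(np.float64(261.3), np.float64(185.7)), (np.float64(283.9), np.float64(190.0)), (np.float64(242.6), np.float64(195.5)), (np.float64(282.6), np.float64(195.9)), (np.float64(300.9), np.float64(197.9)), (np.float64(246.2), np.float64(204.3)), (np.float64(300.0), np.float64(204.1)), (np.float64(251.3), np.float64(214.9)), (np.float64(213.8), np.float64(377.4)), (np.float64(233.2), np.float64(381.2))]
scene after [(np.float64(261.3), np.float64(185.7)), (np.float64(283.7), np.float64(191.7)), (np.float64(300.8), np.float64(199.6)), (np.float64(330.0), np.float64(226.9)), (np.float64(213.6), np.float64(377.2)), (np.float64(233.2), np.float64(381.3))]
side before [(np.float64(241.7), np.float64(176.1)), (np.float64(254.9), np.float64(177.7)), (np.float64(267.7), np.float64(179.8)), (np.float64(271.0), np.float64(203.9)), (np.float64(250.2), np.float64(216.9)), (np.float64(229.2), np.float64(224.3))]
side after [(np.float64(271.0), np.float64(203.9)), (np.float64(177.4), np.float64(216.6)), (np.float64(250.6), np.float64(215.0)), (np.float64(229.4), np.float64(222.1)), (np.float64(249.6), np.float64(222.4)), (np.float64(229.3), np.float64(229.7))]
23.0667 [-0.27441782 -0.56702111 -1.5967383 ]
```

```bash
sleep 4
```

```text
(no output)
```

View pics/side_end.png

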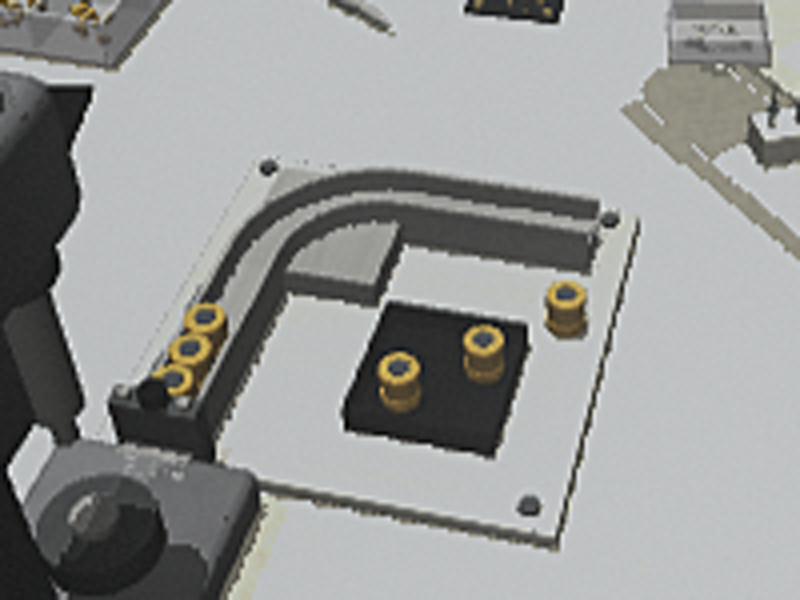

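View pics/scene_end.png

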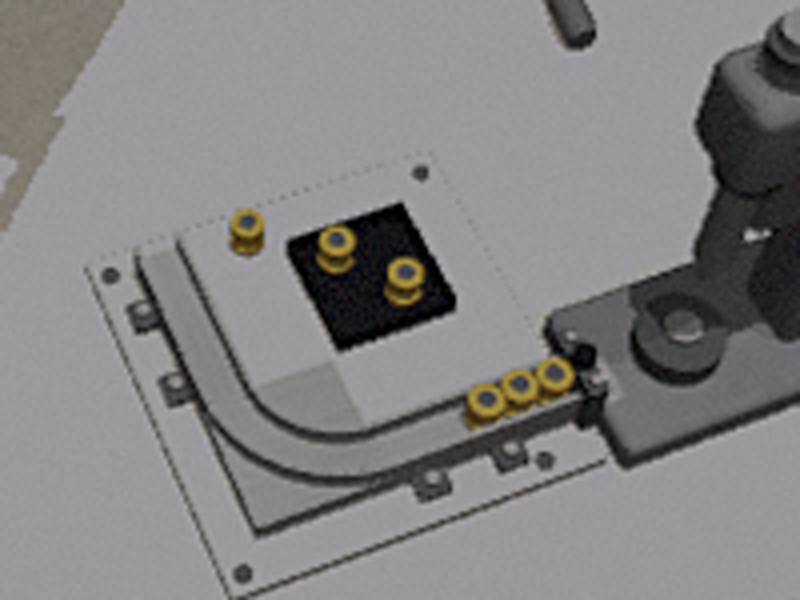

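Both views show the row upright and closed up against the stop, and the spares where they were. Their mask centroids moved only because the blobs split or merged differently. I'll hand it in.

```bash
python3 -c "
from plant import ctrl,sensors
ctrl.finish_job(); print(sensors.read_state()['t'])"
```

```text
the job is handed in; nothing more can be done
the job is handed in; nothing more can be done
```

The three terminals are up against the end stop and closed up behind each other. I pushed them from the entry end round the bend with the closed fingertips low in the channel, then moved the hand clear and handed the job in at about 23 s.

- **At the stop:** pushing forces read about 1 N or less along the way. Two gentle end pushes, with 4 N and 5 N limits, both stopped where a closed row against the stop should be.
- **Final positions:** the centres along the exit leg measured 144.9, 170.2 and 192.9 mm, against an ideal 145, 169 and 193. All three are upright, with tops at 56 mm.
- **Disagreement:** the middle terminal read 1.2 mm along and 1.6 mm sideways off. I put that down to colour-mask error in that reading (its fitted circle came out larger than the others), and the pictures show the row in line.
- **Everything else:** spare_3 has not moved. The tray spares' mask centres shifted by up to about 2 px because the blobs split differently, and in the pictures they stand where they were. I did not measure the loose tools and trays on the table again; the arm stayed well away from them.

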